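Release and push out the dust-filter slide

TASK

Take the pin tool from its stand, push the release button down inside the recess of the dust filter's slide with the pin and, keeping it held down, push the slide out to its stop, gently and never pressing hard. Then put the pin tool back upright in the hole of its stand and let go; leave the jar, bowl and cup alone.

Things in the scene. Friction and masses are not known exactly. Their poses are not given: they have to be found in the camera images.
- tool_grip (a point): pin tool, loose, 50 to 80 g, upright in its stand: square wooden handle 18 x 18 mm, 90 mm tall, on a round brass collar 24 mm across, 8 mm high, under which a steel pin 6 mm thick sticks out 40 mm. Point on the axis half-way up the handle, 50 mm above the collar's underside, 90 mm above the pin's tip; z points from tip to handle, x and y square to the handle's faces
- pin_tip (a point): the tip of the pin: on the tool's axis, 90 mm below tool_grip, same axes
- stand_hole0 (a point): mouth of the round hole (10 mm across, 46 mm deep, rim bevelled 3 mm) in the middle of the top of the fixed wooden tool stand, a block 70 x 70 x 50 mm high, its top at z = 50 mm; z up. When the tool is home its collar rests on the block's top, so tool_grip is 50 mm above this point
- filter_unit: fixed grey benchtop dust filter unit 240 x 180 mm (x, y), 85 mm high, with a 90 mm high white hood over the rear 90 mm; origin at the centre of its underside, z up, front towards -x. The filter slide, a level grey plastic plate 148 x 128 x 24 mm, lies in its top in front of the hood and comes out to the front (-x)
- recess (a point): centre of the mouth, level with the slide's top 85 mm above the table, of the round recess (14 mm across, rim bevelled 3 mm) in the slide; rides with the slide. z up; the slide comes out along this frame's -x. The pin must stay in the recess, keep the button down and push the recess wall. More than 20 N of pin or fingers on slide or button damages them
- recess_foot (a point): foot of the recess, 24 mm straight below its mouth. In the recess is a steel release button 12.6 mm across; its top lies 4 to 14 mm below the mouth, differing from unit to unit and not measured. Spring 1.1 N/mm: gives from 2.8 N, frees the slide 4.5 mm down (7.7 N), bottoms hard 6 mm down (9.4 N). If let up on the way it catches in the next notch (13 mm apart)
- filter_slide (a joint): how far the filter slide is out, m: 0 fully in (1.5 mm of play while latched), 0.055 out against a hard stop; past 0.048 the last catch clicks behind and it stays out. It slides with 2.5 N of friction
- glaze_jar: closed glaze jar, 66 mm across, 85 mm high, a bystander; origin at the centre of its underside
- bowl: white ceramic bowl, 110 mm across, 50 mm high, a bystander; origin at the centre of its underside
- cup: terracotta cup, 72 mm across, 80 mm high, a bystander; origin at the centre of its underside

How it is judged:
By the outcome, as a careful person would: the job done as asked, in the order asked, and still so for the second after the job is handed in, with the robot touching nothing.
It also fails if it takes over 61 s, if anything falls off the work surface, if the arm or the gripper's body presses on something with over 40 N, if the wrist force passes 120 N, or if a joint passes its speed limit or range.

ROBOT

A 6-joint arm with a two-finger parallel gripper is mounted at the origin on the work surface. World frame = base frame: x ahead of the robot, y to its left, z up, the work surface at z = 0. Lengths are in mm, angles in rad, forces in N, time in s.
With the tool pointing down it reaches from about 350 to 775 mm from the base axis. Payload 7.3 kg.
Tool frame: the origin (TCP) lies on the front face of the gripper's body, between the roots of the fingers; the fingertips stand 66 mm ahead of it and the grasp point (between the pads) lies 47 mm ahead of it (bot.tip_extent is the distance from the TCP to the fingertips, in mm); z points along the fingers, y is the line along which they close (so a half turn about z gives the same grasp; the last joint's range is limited). The gripper opens to 92 mm and grips with 3 to 60 N. Pads are 19 mm wide; open, the fingers measure 130 mm over their backs; the gripper's body (75 mm by 190 mm) begins 47 mm behind the grasp point.
Start: joints at [-1.459, 0.342, 1.524, -0, 1.275, -0.146], TCP at [133.872, -507.658, 292.241] pointing down, gripper open.
Joint ranges: [-2.53, 2.53], [-0.77, 2.02], [0.04, 2.7], [-1, 4.14], [0.28, 2.66], [-3.11, 3.11]. Speed limits (rad/s): [2.57, 2.57, 3.14, 3.14, 3.14, 3.14].

INTERFACE

Orientations are given as [roll, pitch, yaw] about the fixed x, y, z axes, in that order (R = Rz(yaw) Ry(pitch) Rx(roll)).
In Python, from plant import readout, viewer, order, bot gives the robot as it stands.
- The arm moves only by the shell command python3 -m creep 'ROWS'. ROWS is text: rows parted by semicolons, each of 7 numbers parted by spaces: the shift along the world's x, y, z in m, then the turn, a rotation vector about the world's x, y, z in rad, then the opening in per cent of the stroke, from 0 (shut) to 100 (fully open). A call has 1 to 8 rows; each row shifts and turns the commanded pose from where the row before left it; what a row does not reach is not made up. A row lasts 1/12 s, in which the tool goes at most 41.7 mm and 7.16 degrees, less where a joint would pass 70% of its speed; a pose out of reach is approached as far as the arm can. A call is refused whole if a number of a shift passes 0.0417 or a number of a turn 0.125, either way. A call with a gripper value outside its range is refused whole. The fingers move at their own pace and stop on an object; the grip force is fixed at half the most. Time passes only in rows, so rows that do not move let the fingers close. It gives the time, the measured TCP pose, the force, the opening and the grip force at its end, in the units of the state.
- readout.get_obs(): the state, without advancing time (a new reading comes with each control period).
- viewer.capture(name): name is "side" or "top"; returns the picture (400x640x3 uint8, red, green, blue); there is no depth.
- viewer.camera_info(name): a dict with "fx", "fy", "cx", "cy" (pixels), "origin" and "rotation" of the camera in the world. Camera axes: x right, y up, looking along -z (the intrinsics and any distortion apply to the point x, -y, -z); pixel columns grow to the right and rows downward; lengths in mm; the calibration is good to about 2 mm. A picture is of the moment at which its call begins. camera_info takes no time and is no camera call.
- order.close_job(): hands the job in; it is judged then, once.
The state is a dict: "time": time; "joint_positions": joint angles; "dq": joint speeds; "tau": joint torques, N m; "tool_pos": TCP position; "tcp_rot": TCP orientation; "contact_force": force on the tool from outside, world axes, zero at the start; "moment": the same for the moment, N m; "grip_width": finger opening in mm; "finger_force": force on a finger pad.
Only numpy, scipy, OpenCV 4.12 (cv2) and the standard library are available. Lean on these libraries where they do the work, as an engineer would, in place of code of your own. Each camera call takes 0.05 s, during which the arm holds its last target. There are 200 camera calls.

## Working session

There is one attempt and no reset: what is moved stays moved. The work goes in short steps, Python scripts to look and compute and a shell command to move; the robot and the scene stay as the last step left them, time stands still between calls to the robot, and variables do not carry over. Pictures are saved under pics/ and viewed, at most 13 in all, crops included, and the job is handed in when it is done.

```bash
mkdir -p pics
python3 - <<'E'
from plant import readout, viewer, bot
import cv2
for n in("side","top"):
    cv2.imwrite(f"pics/{n}0.png",viewer.capture(n)[:,:,::-1]); print({k:v for k,v in viewer.camera_info(n).items()})
o=readout.get_obs();print(o)
E
```

```text
{'fx': 488.9206643553088, 'fy': 488.9206643553088, 'cx': 319.3567221016661, 'cy': 197.33875328256264, 'origin': array([ 147.43063155,  804.72786235, 1124.11894392]), 'rotation': array([ 0.73871218,  0.00854267, -2.61562338])}
{'fx': 401.6382158633256, 'fy': 401.6382158633256, 'cx': 321.8446945888, 'cy': 198.64374083969756, 'origin': array([ 429.69491497,  -10.35583245, 1176.82286578]), 'rotation': array([ 0.18767686,  0.00579556, -1.55377645])}
{'time': 0.1, 'joint_positions': array([-1.45899217e+00,  3.42619686e-01,  1.52489811e+00, -1.03518978e-05,
        1.27542510e+00, -1.46010967e-01]), 'dq': array([-9.27359249e-04,  3.99277887e-04, -1.84165935e-03, -5.76345832e-04,
       -6.35975256e-05,  1.05845571e-03]), 'tau': array([ 2.31007085e-03, -4.32004023e+01, -2.44694102e+01,  7.19309575e-02,
        5.26535546e-02, -5.40977499e-05]), 'tool_pos': array([ 133.84114173, -507.37027051,  291.63988718]), 'tcp_rot': array([-3.14025534e+00, -1.86656115e-04,  2.57818015e-01]), 'contact_force': array([-0.16543871,  0.54716901,  0.38505973]), 'moment': array([-0.03292936,  0.01441925,  0.01822558]), 'finger_force': 0.0, 'grip_width': 91.55678928878811}
```

View pics/side0.png

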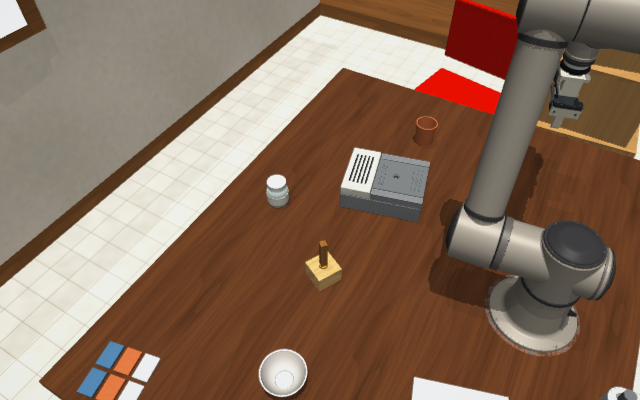

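View pics/top0.png

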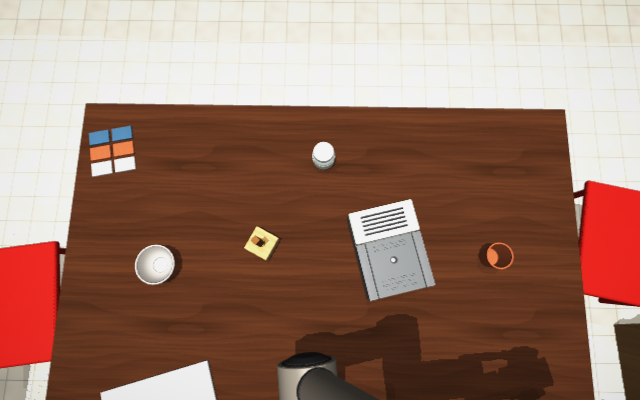

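The side view shows the stand at about (323,270), the handle at (323,250) and the recess at (396,177). The top view shows the stand at (261,243) and the recess at (393,259). Next I'll refine these numerically and check enlarged crops.

```bash
cat > h.py <<'E'
import cv2, numpy as np
from plant import readout, viewer, bot
from scipy.spatial.transform import Rotation as R
def ray(n,u,v):
    c=viewer.camera_info(n); d=np.array([(u-c['cx'])/c['fx'],-(v-c['cy'])/c['fy'],-1])
    return np.array(c['origin']),R.from_euler('xyz',c['rotation']).apply(d)
def plane(n,u,v,z):
    o,d=ray(n,u,v); return o+d*(z-o[2])/d[2]
def pix(n,p):
    c=viewer.camera_info(n); q=R.from_euler('xyz',c['rotation']).inv().apply(np.array(p,float)-c['origin'])
    return c['cx']+c['fx']*q[0]/-q[2], c['cy']-c['fy']*q[1]/-q[2]
def two(a,b):
    (o1,d1),(o2,d2)=ray("side",*a),ray("top",*b)
    A=np.stack([d1,-d2],1); t=np.linalg.lstsq(A,o2-o1,rcond=None)[0]
    p,q=o1+t[0]*d1,o2+t[1]*d2; return (p+q)/2,np.linalg.norm(p-q)
def blob(m,u,v,r=40):
    k=np.zeros_like(m);k[v-r:v+r,u-r:u+r]=1
    cs=cv2.findContours((m*k).astype(np.uint8),cv2.RETR_EXTERNAL,cv2.CHAIN_APPROX_NONE)[0]
    return max(cs,key=cv2.contourArea)
def show():
    o=readout.get_obs(); np.set_printoptions(precision=3,suppress=True)
    print(o['time'],o['tool_pos'],o['tcp_rot'],'F',o['contact_force'],'M',o['moment'],'w',o['grip_width'],o['finger_force'])
E
python3 - <<'E'
from h import *
np.set_printoptions(precision=1,suppress=True)
im={n:cv2.imread(f"pics/{n}0.png") for n in("side","top")}
st=[];
for n,(u,v),(ru,rv) in(("side",(323,270),(396,177)),("top",(261,243),(393,259))):
    b=im[n].astype(int); hsv=cv2.cvtColor(im[n],cv2.COLOR_BGR2HSV)
    m=((hsv[...,2]>190)&(hsv[...,1]>60)&(hsv[...,0]>12)&(hsv[...,0]<40)) if n=="top" else ((hsv[...,2]>200)&(hsv[...,1]>60)&(hsv[...,0]>12)&(hsv[...,0]<40))
    c=blob(m,u,v,30); h=cv2.convexHull(c)
    w=np.array([plane(n,*p[0],50)[:2] for p in h],np.float32)
    print(n,"stand",cv2.minAreaRect(w), cv2.minAreaRect(h))
    g=cv2.cvtColor(im[n],cv2.COLOR_BGR2GRAY).astype(int)
    p=g[rv-7:rv+8,ru-7:ru+8]; wgt=np.clip(np.median(p)-25-p,0,None); yy,xx=np.mgrid[rv-7:rv+8,ru-7:ru+8]
    r=((wgt*xx).sum()/wgt.sum(),(wgt*yy).sum()/wgt.sum()); st.append(r)
    print("recess",r,plane(n,*r,85))
print("recess two",two(*st))
b=im["top"]; hsv=cv2.cvtColor(b,cv2.COLOR_BGR2HSV)
m=(hsv[...,1]<60)&(hsv[...,2]>90)
c=blob(m,393,250,60); w=np.array([plane("top",*p[0],85)[:2] for p in cv2.convexHull(c)],np.float32); print("unit",cv2.minAreaRect(w))
A=cv2.resize(im["side"][225:295,280:370],None,fx=5,fy=5,interpolation=2)
B=cv2.resize(im["top"][215:275,225:305],None,fx=5,fy=5,interpolation=2)
C=cv2.resize(im["top"][190:310,335:445],None,fx=3.6,fy=3,interpolation=2)
H=300
f=lambda X:cv2.resize(X,(390,H))
D=im["side"][140:225,330:440]
cv2.imwrite("pics/crop1.png",np.vstack([np.hstack([f(A),f(B)]),np.hstack([f(D),f(C)])]))
E
```

```text
side stand ((517.0438232421875, 167.72293090820312), (68.52497100830078, 69.67292785644531), 62.16689682006836) ((322.87738037109375, 265.17926025390625), (23.31085968017578, 27.390260696411133), 60.945396423339844)
recess (np.float64(395.83516483516485), np.float64(176.46153846153845)) [ 474.2 -195.3   85. ]
top stand ((515.9005737304688, 169.07266235351562), (70.69268798828125, 69.83647918701172), 62.535850524902344) ((260.6084899902344, 242.50473022460938), (25.059173583984375, 25.35055923461914), 29.05460548400879)
recess (np.float64(394.72289156626505), np.float64(259.26385542168674)) [ 474.2 -199.1   85. ]
recess two (array([ 475. , -199.7,   80.7]), np.float64(1.222294956910778))
unit ((503.1504211425781, -188.6571807861328), (239.97520446777344, 182.79783630371094), 14.34823226928711)
```

View pics/crop1.png

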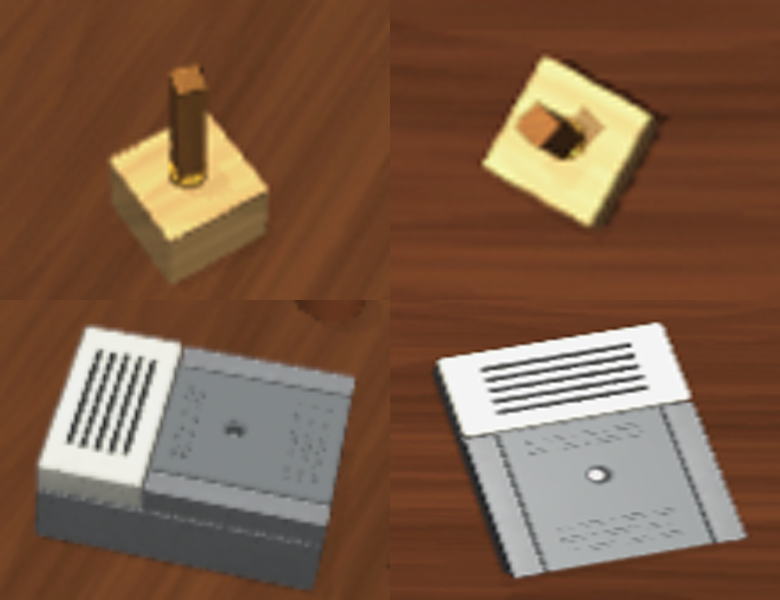

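The crop shows the tool upright with its handle top at about (258,240) in the top view. The recess, with the bright button in it, is at about (393.6,260.2) top and (396.3,176.8) side. I'll refine the unit axis, the recess and the handle yaw.

Run:
```python
from h import *
np.set_printoptions(precision=1,suppress=True)
im={n:cv2.imread(f"pics/{n}0.png") for n in("side","top")}
# recess: outline of pixels that differ from plate grey
rc=[]
for n,(u,v) in(("side",(396,177)),("top",(393,260))):
    g=cv2.GaussianBlur(cv2.cvtColor(im[n],cv2.COLOR_BGR2GRAY),(0,0),.01+.5).astype(float)
    p=g[v-7:v+8,u-7:u+8]; d=abs(p-np.median(p)); d[d<8]=0; d=np.minimum(d,30); yy,xx=np.mgrid[v-7:v+8,u-7:u+8]
    r=((d*xx).sum()/d.sum(),(d*yy).sum()/d.sum()); rc.append(r); print(n,r,plane(n,*r,85))
print(np.round(g[252:268,385:403]).astype(int))
print("two",two(*rc))
# front edge and unit sides from the top view
a,b=plane("top",369.7,300.8,85),plane("top",435.1,284.8,85)
print("front",a,b,(a+b)/2,np.linalg.norm(b-a),np.degrees(np.arctan2((b-a)[1],(b-a)[0]))+90)
# handle top
for n,(u,v) in(("side",(323,243)),("top",(259,240))):
    x=im[n].astype(int); hsv=cv2.cvtColor(im[n],cv2.COLOR_BGR2HSV)
    m=(hsv[...,2]>130)&(hsv[...,0]<14)&(hsv[...,1]>100)
    c=blob(m,u,v,8); w=np.array([plane(n,*q[0],148)[:2] for q in c],np.float32)
    print(n,"handle",cv2.minAreaRect(w),len(c),cv2.boundingRect(c))
# bystanders
for nm,uv,z in(("jar",(323,148),85),("cup",(500,256),80),("bowl",(155,264),50)): print(nm,plane("top",*uv,z))
```

```text
side (np.float64(395.818320610687), np.float64(176.0671755725191)) [ 474.9 -196.8   85. ]
top (np.float64(393.85117845117844), np.float64(259.403367003367)) [ 473.8 -196.8   85. ]
[[175 175 175 174 174 174 173 173 172 172 172 171 171 171 171 170 170 170]
 [175 175 175 175 175 174 173 173 173 173 172 172 172 171 170 170 170 170]
 [175 174 175 175 175 174 174 173 173 173 172 172 171 171 171 170 170 170]
 [176 175 175 175 175 174 172 169 167 167 168 171 172 171 171 170 170 170]
 [175 175 174 174 175 171 157 143 132 125 140 161 170 171 170 170 170 170]
 [175 175 174 175 174 163 144 140 127 100 108 133 158 169 171 170 170 171]
 [176 175 175 175 171 154 179 210 210 166 108 108 138 162 170 170 170 170]
 [175 175 175 175 171 150 205 233 233 216 146  97 128 160 170 171 170 170]
 [176 175 176 175 171 153 207 234 236 222 149  93 127 160 171 171 171 170]
 [175 175 175 175 172 155 163 209 220 187 119 102 138 165 171 171 171 171]
 [176 176 175 174 174 168 152 142 134 119 109 128 156 169 172 172 171 171]
 [176 175 175 174 175 173 168 154 140 135 150 162 169 172 172 172 171 171]
 [176 175 175 175 174 174 173 170 166 166 169 172 173 172 172 171 171 171]
 [175 175 175 175 175 173 173 173 173 173 173 172 172 172 172 172 172 172]
 [175 175 175 175 174 174 173 174 174 173 173 173 173 172 172 172 171 171]
 [176 175 175 175 174 173 173 173 173 174 173 172 172 172 172 172 172 171]]
two (array([ 474.3, -196.5,   85.4]), np.float64(1.0367088329485912))
front [ 364.7 -131.4   85. ] [ 408.9 -305.1   85. ] [ 386.8 -218.2   85. ] 179.230772571647 14.29792838117261
side handle ((518.4182739257812, 159.13597106933594), (0.0, 0.0), 0.0) 1 (324, 240, 1, 1)
top handle ((508.1741638183594, 164.04534912109375), (3.5572876930236816, 0.0), 136.73513793945312) 2 (256, 242, 2, 2)
jar [783.1  -1.3  85. ]
cup [ 487.9 -484.    80. ]
bowl [451.5 459.9  50. ]
```

Both views agree on the recess at (474.3, -196.6, 85), unit yaw 14.3° with the recess on the centreline, and stand hole at (516.5, 168.4). I'm moving above the stand now. The target yaw is 62.4°, so the fingers close square to the handle.

```bash
python3 -m creep '0.025 0.032 0 0 0 0.104 100;0.025 0.032 0 0 0 0.104 100;0.025 0.032 0 0 0 0.104 100;0.025 0.032 0 0 0 0.104 100;0.025 0.032 0 0 0 0.104 100;0.025 0.032 0 0 0 0.104 100;0.025 0.032 0 0 0 0.104 100;0.025 0.032 0 0 0 0.104 100'
python3 -m creep '0.012 0.038 0 0 0 0 100;0.012 0.038 0 0 0 0 100;0.012 0.038 0 0 0 0 100;0.012 0.038 0 0 0 0 100;0.012 0.038 0 0 0 0 100;0.012 0.038 0 0 0 0 100;0.012 0.038 0 0 0 0 100;0.012 0.038 0 0 0 0 100'
python3 -m creep '0.022 0.029 0 0 0 0 100;0.022 0.029 0 0 0 0 100;0.022 0.029 0 0 0 0 100;0.0205 0.0285 0 0 0 0 100;0 0 -0.02 0 0 0 100;0 0 -0.02 0 0 0 100;0 0 0 0 0 0 100;0 0 0 0 0 0 100'
```

```text
time: 0.77
tool_pos: [334.5, -249.8, 292.1]
tcp_rot: [-3.141, -0.0, 1.095]
contact_force: [0.6, -0.6, 1.3]
grip_width: 92.0
finger_force: 0.0
time: 1.43
tool_pos: [429.8, 54.5, 292.2]
tcp_rot: [-3.142, 0.0, 1.09]
contact_force: [0.9, -0.4, 0.2]
grip_width: 91.6
finger_force: 0.0
time: 2.1
tool_pos: [515.8, 167.8, 251.3]
tcp_rot: [-3.139, 0.002, 1.09]
contact_force: [-0.0, 0.4, -0.3]
grip_width: 92.0
finger_force: 0.0
```

```bash
python3 -m creep '0.0005 0.0005 -0.03 0 0 0 60;0 0 -0.03 0 0 0 60;0 0 -0.03 0 0 0 50;0 0 -0.007 0 0 0 40;0 0 0 0 0 0 30;0 0 0 0 0 0 27;0 0 0 0 0 0 27;0 0 0 0 0 0 27'
python3 - <<'E'
from h import *
show()
X=[]
for n,(u,v) in(("side",(323,255)),("top",(260,242))):
    i=viewer.capture(n)[:,:,::-1]; u0,v0=u-50,v-50
    X.append(cv2.resize(i[v-40:v+40,u-40:u+40],(390,390),interpolation=2))
cv2.imwrite("pics/g1.png",np.hstack(X))
E
```

```text
time: 2.77
tool_pos: [517.9, 168.5, 157.3]
tcp_rot: [3.138, -0.002, 1.09]
contact_force: [-0.0, -0.3, 0.6]
grip_width: 43.4
finger_force: 0.0
2.7667 [517.938 168.487 157.347] [ 3.138 -0.002  1.09 ] F [-0.033 -0.345  0.637] M [-0.008 -0.039  0.028] w 43.35708185104267 0.0
```

View pics/g1.png

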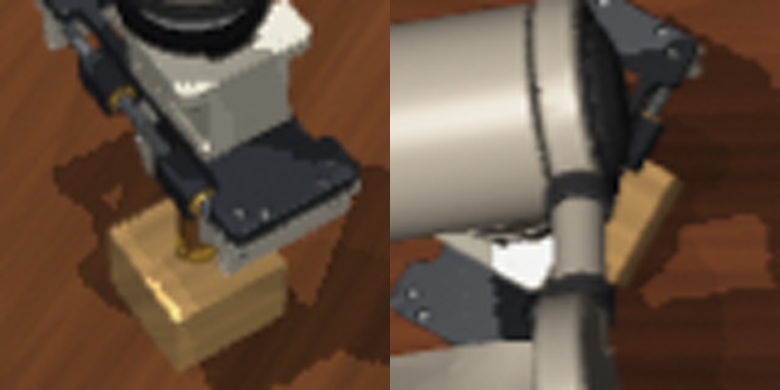

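The side view shows the handle between the open fingers above the collar, and the top view is blocked by the arm. I'm closing the gripper.

```bash
python3 -m creep '0 0 0 0 0 0 20;0 0 0 0 0 0 10;0 0 0 0 0 0 0;0 0 0 0 0 0 0;0 0 0 0 0 0 0;0 0 0 0 0 0 0;0 0 0 0 0 0 0;0 0 0 0 0 0 0'; python3 -c "from h import *;show()"
```

```text
time: 3.53
tool_pos: [517.0, 168.4, 155.7]
tcp_rot: [3.141, -0.0, 1.09]
contact_force: [-0.6, 0.4, 6.6]
grip_width: 19.7
finger_force: 30.0
3.5333 [517.037 168.414 155.686] [ 3.141 -0.     1.09 ] F [-0.649  0.359  6.582] M [-0.056  0.127  0.117] w 19.739583592152048 29.9975018016994
```

```bash
python3 -m creep '0 0 0 0 0 0 0;0 0 0.005 0 0 0 0;0 0 0.008 0 0 0 0;0 0 0.01 0 0 0 0;0 0 0.01 0 0 0 0;0 0 0.01 0 0 0 0;0 0 0.01 0 0 0 0;0 0 0 0 0 0 0'; python3 -c "from h import *;show()"
python3 -m creep '0 0 0.02 0 0 0 0;0 0 0.02 0 0 0 0;0 0 0.02 0 0 0 0;0 0 0 0 0 0 0;0 0 0 0 0 0 0;0 0 0 0 0 0 0'
python3 - <<'E'
from h import *
show()
X=[]
for n in("side","top"):
    i=viewer.capture(n)[:,:,::-1]; cv2.imwrite(f"pics/l_{n}.png",i)
    u,v=map(int,pix(n,[517,168,130])); print(n,u,v)
    X.append(cv2.resize(i[v-40:v+40,u-40:u+40],(390,390),interpolation=2))
cv2.imwrite("pics/l1.png",np.hstack(X))
E
```

```text
time: 4.2
tool_pos: [517.9, 168.6, 211.0]
tcp_rot: [3.138, -0.003, 1.09]
contact_force: [0.1, -0.9, -0.0]
grip_width: 20.1
finger_force: 30.0
4.2 [517.911 168.569 210.982] [ 3.138 -0.003  1.09 ] F [ 0.114 -0.859 -0.024] M [ 0.013 -0.057  0.063] w 20.058369206863485 29.997126879170537
time: 4.7
tool_pos: [516.4, 168.2, 267.2]
tcp_rot: [-3.14, 0.001, 1.09]
contact_force: [-0.1, 0.2, -1.5]
grip_width: 20.0
finger_force: 30.0
4.7 [516.354 168.229 267.166] [-3.14   0.001  1.09 ] F [-0.135  0.18  -1.507] M [-0.03  -0.075  0.001] w 19.964012743247547 29.99707220122218
side 322 247
top 256 239
```

View pics/l1.png

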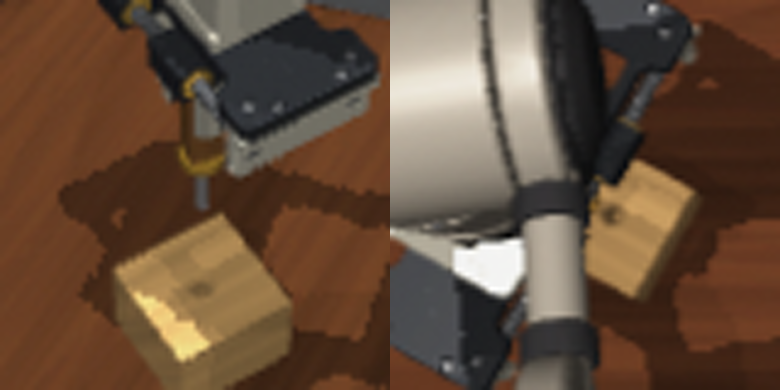

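Both pictures show the tool lifted straight out: pin tip at side (323.6,249.7), hole at side (323.0,266.1) and top (261.3,242.7).

Run:
```python
from h import *
np.set_printoptions(precision=1,suppress=True)
show()
print("hole",plane("side",323.0,266.1,50),plane("top",261.3,242.7,50))
for z in(118,121.5,125): print("tip",z,plane("side",323.6,249.9,z))
print("expected tip px",pix("side",[516.4,168.2,121.5]))
# pin axis tilt in image: dark/steel pin midpoints vs vertical
a=np.array(pix("side",[516.4,168.2,121.5]));b=np.array(pix("side",[516.4,168.2,165])); print(a,b)
i=cv2.imread("pics/l_side.png"); print(i[236:254,316:332].sum(2)//3)
```

```text
4.8 [516.265 168.218 266.802] [-3.14   0.002  1.09 ] F [-0.01  -0.109 -0.083] M [-0.001 -0.074  0.02 ] w 20.157154449110138 29.99703506939113
hole [515.183 170.398  50.   ] [515.314 167.181  50.   ]
tip 118 [515.087 167.093 118.   ]
tip 121.5 [513.809 169.311 121.5  ]
tip 125 [512.53  171.529 125.   ]
expected tip px (np.float64(322.9292404372114), np.float64(249.17742122723027))
[322.929 249.177] [322.874 238.673]
[[ 44  43  46  46  43  50  52  52  49  49  48  52  76 104 114 161]
 [ 43  45  58  70  43  49  51  51  50  48  47  52  77 104 107 103]
 [ 43  44  55  90  47  49  51  52  50  51  52  62  84 105 119 108]
 [ 42  44  53  85  71  51  54  56  57  69  76  84  76 105 119 107]
 [ 43  43  46  65  87  64  71  77  79  91  84  62  72 110 118 109]
 [ 43  43  45  55  67  83  88  88  89  79  64  54  79 132 117 109]
 [ 43  44  46  48  57  69  72  74  73  68  52  42  56  98 104 104]
 [ 44  45  46  46  46  48  68  76  62  41  43  43  43  45  60  65]
 [ 45  46  46  45  45  49  69  81  62  41  43  43  42  40  38  40]
 [ 44  45  46  46  44  47  69  81  61  43  44  43  41  39  41  42]
 [ 46  47  46  44  44  46  69  81  61  43  43  42  40  39  40  42]
 [ 46  47  46  44  42  46  70  81  62  43  41  40  37  40  42  42]
 [ 46  46  44  42  42  47  71  82  64  42  41  39  39  41  42  43]
 [ 46  45  43  40  41  44  61  79  71  42  39  40  40  42  43  42]
 [ 47  44  41  42  42  42  44  51  44  41  50  59  41  41  43  39]
 [ 45  41  41  41  43  42  44  44  51  65  92 113  55  42  41  39]
 [ 43  41  42  43  43  45  54  68  93 120 120 116  95  49  40  38]
 [ 41  43  42  44  55  69  94 120 121 118 117 115 108  84  46  38]]
```

```bash
python3 -m creep '-0.008 -0.04 0 0 0 0.0914 0;-0.008 -0.04 0 0 0 0.0914 0;-0.008 -0.04 0 0 0 0.0914 0;-0.008 -0.04 0 0 0 0.0914 0;-0.008 -0.04 0 0 0 0.0914 0;-0.008 -0.04 0 0 0 0.0914 0;-0.008 -0.04 0 0 0 0.0914 0;-0.008 -0.04 0 0 0 0.0914 0'
python3 -m creep '0.01 -0.02 0 0 0 0 0;0.01 -0.02 0 0 0 0 0;0.002 -0.005 -0.005 0 0 0 0;0 0 -0.01 0 0 0 0;0 0 -0.005 0 0 0 0;0 0 0 0 0 0 0;0 0 0 0 0 0 0;0 0 0 0 0 0 0'
python3 - <<'E'
from h import *
show()
X=[]
for n in("side","top"):
    i=viewer.capture(n)[:,:,::-1]; cv2.imwrite(f"pics/r_{n}.png",i)
    u,v=map(int,pix(n,[474,-196,100])); print(n,u,v)
    X.append(cv2.resize(i[v-40:v+40,u-40:u+40],(390,390),interpolation=2))
cv2.imwrite("pics/r1.png",np.hstack(X))
E
```

```text
time: 5.47
tool_pos: [451.8, -153.3, 267.4]
tcp_rot: [-3.141, -0.001, 1.826]
contact_force: [1.2, -0.5, -0.9]
grip_width: 19.5
finger_force: 30.0
time: 6.13
tool_pos: [474.8, -195.6, 248.3]
tcp_rot: [-3.142, -0.0, 1.822]
contact_force: [0.3, -0.0, -1.4]
grip_width: 19.7
finger_force: 30.0
6.1333 [ 474.823 -195.643  248.315] [-3.142 -0.     1.822] F [ 0.253 -0.047 -1.402] M [-0.028 -0.109  0.086] w 19.698188942383002 29.997052112594247
side 396 172
top 394 259
```

View pics/r1.png

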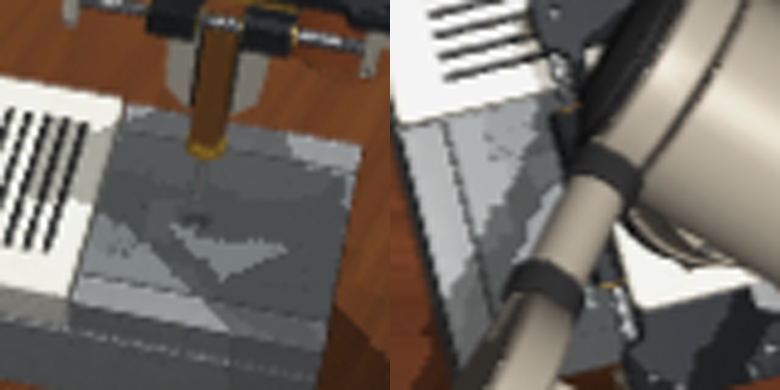

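Run:
```python
from h import *
np.set_printoptions(precision=1,suppress=True,linewidth=150)
for z in(103,144,152,190): print(z,np.array(pix("side",[474.8,-195.6,z])), (np.array(pix("side",[474.8,-195.6,z]))+.5-[356,132])*4.875)
print("recess",pix("side",[474.3,-196.6,85]))
i=cv2.imread("pics/r_side.png"); print(i[158:182,386:406].sum(2)//3)
```

```text
103 [396.3 172. ] [199.1 197.6]
144 [397.9 162. ] [206.6 148.5]
152 [398.2 160. ] [208.1 138.7]
190 [399.7 150.1] [215.3  90.9]
recess (np.float64(395.9863853386823), np.float64(176.1813604848398))
[[ 95  95  97  98  99  97  98  98  93  54  51  50  50  50  49  50  77  97  97  96]
 [ 85  87  97  99  95  95  96  97  90  51  50  50  49  50  51  54  88  98  98  97]
 [ 87  86  83  79  74  78  85  92  70  52  51  50  49  50  52  67  96  99 100 100]
 [ 87  87  87  87  87  87  86  81  60  61  67  55  53  52  58  83  88  98 100 101]
 [ 87  87  87  87  86  87  87  84  63  76  88  75  70  67  72  85  80  86  96  98]
 [ 87  87  87  87  88  87  87  86  75  69  70  80  82  85  70  73  82  86  83  79]
 [ 87  88  87  87  87  87  87  87  87  82  76  73  75  78  78  83  87  88  86  87]
 [ 87  87  87  87  87  87  87  87  87  86  77  76  78  87  87  87  87  87  86  87]
 [ 84  84  87  87  87  87  87  87  87  85  75  84  79  87  87  87  88  87  87  87]
 [ 78  81  87  87  86  87  87  87  87  84  74  84  80  87  87  87  87  87  87  87]
 [ 79  84  86  86  87  86  87  87  86  84  78  85  82  87  87  87  86  8
[... 390 characters left out ...]
78  78  78  78  78  78  77  78  78]
 [ 80  87  87  87  87  86  78  78  78  81  82  80  78  78  78  78  78  78  78  78]
 [ 80  87  87  87  87  85  78  75  75  74  76  75  74  76  78  78  78  78  78  77]
 [ 87  87  88  87  87  86  77  70  60  60  59  57  65  72  78  78  78  78  78  78]
 [ 87  87  87  87  89  95  85  69  61  66  65  55  60  70  77  78  78  77  79  77]
 [ 87  87  87  87  94 127 120  87  85  95  89  61  68  78  78  78  77  78  77  78]
 [ 87  87  87  87  86  87 125 125 125 119  78  78  78  77  78  78  78  77  78  78]
 [ 86  86  86  87  85  85 119 120 124 121  88  88  88  87  79  86  78  78  78  77]
 [ 87  77  79  85  85  77  78  87 126 125 125 125 125 121  95 120  87  88  88  88]]
```

The pin is straight and within about 1 mm over the recess (recess at side (396.0,176.2), tip at about (396.3,172)). I'm lowering to just above the mouth.

```bash
python3 -m creep '-0.0005 -0.001 -0.005 0 0 0 0;0 0 -0.005 0 0 0 0;0 0 -0.003 0 0 0 0;0 0 0 0 0 0 0;0 0 0 0 0 0 0;0 0 0 0 0 0 0;0 0 0 0 0 0 0;0 0 0 0 0 0 0'
python3 -m creep '0 0 -0.002 0 0 0 0;0 0 -0.002 0 0 0 0;0 0 -0.001 0 0 0 0;0 0 0 0 0 0 0;0 0 0 0 0 0 0;0 0 0 0 0 0 0'
```

```text
time: 6.9
tool_pos: [474.5, -197.7, 235.4]
tcp_rot: [3.141, 0.0, 1.821]
contact_force: [-0.6, 0.1, -0.9]
grip_width: 19.7
finger_force: 30.0
time: 7.4
tool_pos: [474.4, -197.7, 230.3]
tcp_rot: [3.141, 0.0, 1.821]
contact_force: [0.7, -0.0, -0.9]
grip_width: 20.0
finger_force: 30.0
```

```bash
python3 -m creep '0 0.001 -0.001 0 0 0 0;0 0 -0.001 0 0 0 0;0 0 -0.001 0 0 0 0;0 0 0 0 0 0 0;0 0 0 0 0 0 0;0 0 0 0 0 0 0'
python3 -m creep '0 0 -0.001 0 0 0 0;0 0 -0.001 0 0 0 0;0 0 0 0 0 0 0;0 0 0 0 0 0 0;0 0 0 0 0 0 0;0 0 0 0 0 0 0'; python3 -c "from h import *;show()"
```

```text
time: 7.9
tool_pos: [474.4, -196.7, 227.2]
tcp_rot: [3.141, -0.0, 1.821]
contact_force: [0.3, -0.8, -1.5]
grip_width: 19.9
finger_force: 30.0
time: 8.4
tool_pos: [474.4, -196.7, 225.3]
tcp_rot: [3.141, 0.0, 1.821]
contact_force: [0.3, 0.1, -0.9]
grip_width: 20.2
finger_force: 30.0
8.4 [ 474.391 -196.673  225.294] [3.141 0.    1.821] F [ 0.321  0.062 -0.875] M [-0.017 -0.113  0.041] w 20.18086499260683 29.997161999344826
```

```bash
for k in 1 2; do python3 -m creep '0 0 -0.001 0 0 0 0;0 0 0 0 0 0 0;0 0 0 0 0 0 0;0 0 0 0 0 0 0;0 0 0 0 0 0 0' | grep -E 'pos|contact'; done; python3 -c "from h import *;show()"
```

```text
tool_pos: [474.4, -196.7, 224.2]
contact_force: [0.1, -0.3, 0.6]
tool_pos: [474.4, -196.7, 223.2]
contact_force: [-0.4, -0.2, -1.0]
9.2333 [ 474.391 -196.662  223.24 ] [3.141 0.    1.821] F [-0.391 -0.246 -0.998] M [-0.069 -0.154 -0.012] w 20.026858758999012 29.997005900368094
```

```bash
python3 -m creep '0 0 -0.001 0 0 0 0;0 0 0 0 0 0 0;0 0 0 0 0 0 0;0 0 0 0 0 0 0;0 0 0 0 0 0 0' | grep -E 'pos|contact'
python3 -m creep '0 0 -0.001 0 0 0 0;0 0 0 0 0 0 0;0 0 0 0 0 0 0;0 0 0 0 0 0 0;0 0 0 0 0 0 0' | grep -E 'pos|contact'; python3 -c "from h import *;show()"
```

```text
tool_pos: [474.4, -196.7, 222.2]
contact_force: [-0.0, 0.3, -0.9]
tool_pos: [474.4, -196.7, 221.2]
contact_force: [1.1, 0.4, 0.1]
10.0667 [ 474.377 -196.655  221.247] [3.141 0.    1.821] F [1.081 0.41  0.112] M [-0.011 -0.143 -0.043] w 20.015405760788035 29.99702677130699
```

```bash
python3 -m creep '0 0 -0.001 0 0 0 0;0 0 0 0 0 0 0;0 0 0 0 0 0 0;0 0 0 0 0 0 0;0 0 0 0 0 0 0' | grep -E 'pos|contact'
python3 -m creep '0 0 -0.001 0 0 0 0;0 0 0 0 0 0 0;0 0 0 0 0 0 0;0 0 0 0 0 0 0;0 0 0 0 0 0 0' | grep -E 'pos|contact'; python3 -c "from h import *;show()"
```

```text
tool_pos: [474.4, -196.7, 220.2]
contact_force: [-0.2, -0.3, -0.1]
tool_pos: [474.4, -196.7, 219.2]
contact_force: [0.4, -0.7, -1.3]
10.9 [ 474.366 -196.679  219.233] [ 3.142 -0.     1.821] F [ 0.385 -0.714 -1.258] M [ 0.023 -0.138  0.028] w 19.72983509848006 29.996927473694086
```

```bash
python3 -m creep '0 0 -0.001 0 0 0 0;0 0 0 0 0 0 0;0 0 0 0 0 0 0;0 0 0 0 0 0 0;0 0 0 0 0 0 0' | grep -E 'pos|contact'
python3 -m creep '0 0 -0.001 0 0 0 0;0 0 0 0 0 0 0;0 0 0 0 0 0 0;0 0 0 0 0 0 0;0 0 0 0 0 0 0' | grep -E 'pos|contact'; python3 -c "from h import *;show()"
```

```text
tool_pos: [474.4, -196.6, 218.2]
contact_force: [0.4, -0.3, -1.6]
tool_pos: [474.5, -196.7, 217.4]
contact_force: [-0.3, 0.5, 3.1]
11.7333 [ 474.469 -196.715  217.433] [3.141 0.    1.821] F [-0.273  0.468  3.077] M [ 0.033 -0.106 -0.002] w 19.60043102515811 29.996817335486412
```

```bash
python3 -m creep '0 0 -0.001 0 0 0 0;0 0 0 0 0 0 0;0 0 0 0 0 0 0;0 0 0 0 0 0 0;0 0 0 0 0 0 0' | grep -E 'pos|contact'
python3 -m creep '0 0 -0.001 0 0 0 0;0 0 0 0 0 0 0;0 0 0 0 0 0 0;0 0 0 0 0 0 0;0 0 0 0 0 0 0' | grep -E 'pos|contact';python3 -m creep '0 0 -0.001 0 0 0 0;0 0 0 0 0 0 0;0 0 0 0 0 0 0;0 0 0 0 0 0 0;0 0 0 0 0 0 0' | grep -E 'pos|contact'; python3 -c "from h import *;show()"
```

```text
tool_pos: [474.5, -196.7, 216.4]
contact_force: [-0.1, -1.0, 3.6]
tool_pos: [474.4, -196.7, 215.3]
contact_force: [-0.2, -0.0, 3.6]
tool_pos: [474.5, -196.7, 214.4]
contact_force: [0.2, -0.2, 5.5]
12.9833 [ 474.462 -196.73   214.381] [3.141 0.    1.821] F [ 0.197 -0.25   5.473] M [-0.044 -0.142  0.014] w 20.2054804185777 29.99698673374951
```

```bash
python3 -m creep '0 0 -0.001 0 0 0 0;0 0 0 0 0 0 0;0 0 0 0 0 0 0;0 0 0 0 0 0 0;0 0 0 0 0 0 0' | grep -E 'pos|contact'
python3 -m creep '0 0 -0.0008 0 0 0 0;0 0 0 0 0 0 0;0 0 0 0 0 0 0;0 0 0 0 0 0 0' | grep -E 'pos|contact';python3 -m creep '0 0 0 0 0 0 0' | grep -E 'pos|contact';python3 -m creep '0 0 0 0 0 0 0' | grep -E 'pos|contact'
```

```text
tool_pos: [474.5, -196.7, 213.5]
contact_force: [-0.8, 0.0, 6.3]
tool_pos: [474.5, -196.8, 212.8]
contact_force: [0.5, 0.3, 6.3]
tool_pos: [474.5, -196.8, 212.8]
contact_force: [0.4, 0.3, 7.7]
tool_pos: [474.5, -196.8, 212.8]
contact_force: [-0.5, -0.4, 7.5]
```

```bash
python3 -m creep '0 0 -0.0004 0 0 0 0;0 0 0 0 0 0 0;-0.00097 -0.00025 0 0 0 0 0;-0.00097 -0.00025 0 0 0 0 0;-0.00097 -0.00025 0 0 0 0 0;0 0 0 0 0 0 0' | grep -E 'pos|contact'
python3 -m creep '-0.00097 -0.00025 0 0 0 0 0;-0.00097 -0.00025 0 0 0 0 0;0 0 0 0 0 0 0' | grep -E 'pos|contact'
```

```text
tool_pos: [472.2, -197.3, 212.7]
contact_force: [2.2, 2.0, 7.1]
tool_pos: [470.3, -197.8, 212.7]
contact_force: [1.4, 1.1, 7.2]
```

```bash
python3 -m creep '-0.00097 -0.00025 -0.0003 0 0 0 0;-0.00097 -0.00025 0 0 0 0 0;0 0 0 0 0 0 0' | grep -E 'pos|contact'
python3 -m creep '-0.00097 -0.00025 0 0 0 0 0;-0.00097 -0.00025 0 0 0 0 0;0 0 0 0 0 0 0' | grep -E 'pos|contact'; python3 -c "
from h import *
show()
i=viewer.capture('side')[:,:,::-1];cv2.imwrite('pics/p1.png',cv2.resize(i[130:230,320:450],(780,600),interpolation=2))"
```

```text
tool_pos: [468.4, -198.3, 212.4]
contact_force: [1.9, 1.8, 6.5]
tool_pos: [466.4, -198.8, 212.4]
contact_force: [1.6, 1.5, 7.8]
15.15 [ 466.428 -198.833  212.437] [3.139 0.001 1.821] F [1.614 1.514 7.806] M [ 0.35  -0.665  0.049] w 19.58286167244224 30.01617162488401
```

View pics/p1.png

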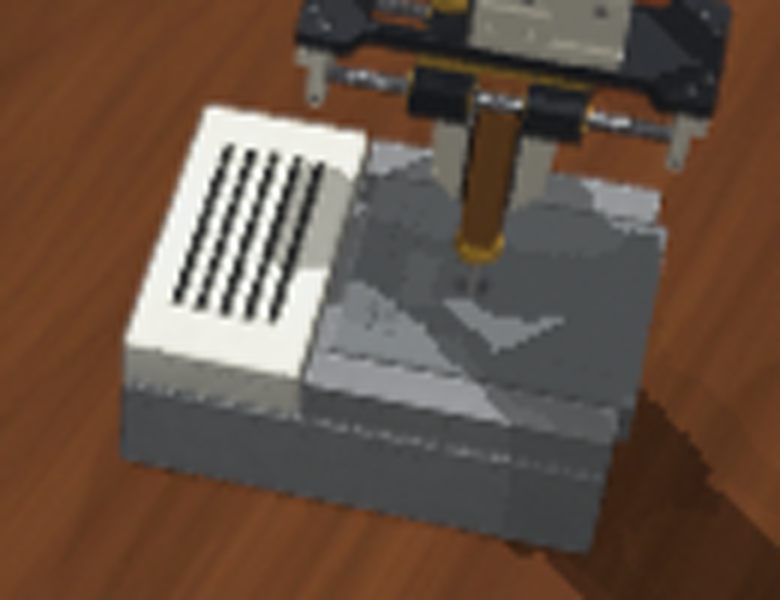

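The picture shows the slide already out by several mm: its front edge overhangs at crop (650,240) and the pin is in the recess at about (473,285). I'll keep pushing gently.

```bash
python3 -m creep '-0.00155 -0.0004 0 0 0 0 0;-0.00155 -0.0004 0 0 0 0 0;-0.00155 -0.0004 0 0 0 0 0;-0.00155 -0.0004 0 0 0 0 0;-0.00155 -0.0004 0 0 0 0 0;-0.00155 -0.0004 0 0 0 0 0;-0.00155 -0.0004 0 0 0 0 0;0 0 0 0 0 0 0' | grep -E 'pos|contact'
python3 -m creep '-0.00155 -0.0004 0 0 0 0 0;-0.00155 -0.0004 0 0 0 0 0;-0.00155 -0.0004 0 0 0 0 0;-0.00155 -0.0004 0 0 0 0 0;-0.00155 -0.0004 0 0 0 0 0;-0.00155 -0.0004 0 0 0 0 0;-0.00155 -0.0004 0 0 0 0 0;0 0 0 0 0 0 0' | grep -E 'pos|contact'; python3 -c "from h import *;show()"
```

```text
tool_pos: [455.5, -201.6, 212.4]
contact_force: [2.6, 1.1, 8.1]
tool_pos: [444.6, -204.4, 212.4]
contact_force: [1.4, 0.8, 7.3]
16.5333 [ 444.59  -204.423  212.355] [3.139 0.001 1.821] F [1.368 0.818 7.346] M [ 0.423 -0.649  0.004] w 19.783816897028302 30.014684814959764
```

```bash
python3 -m creep '-0.00155 -0.0004 0 0 0 0 0;-0.00155 -0.0004 0 0 0 0 0;-0.00155 -0.0004 0 0 0 0 0;-0.00155 -0.0004 0 0 0 0 0;-0.00155 -0.0004 0 0 0 0 0;-0.00155 -0.0004 0 0 0 0 0;-0.00155 -0.0004 0 0 0 0 0;0 0 0 0 0 0 0' | grep -E 'pos|contact'
python3 -m creep '-0.00155 -0.0004 0 0 0 0 0;-0.00155 -0.0004 0 0 0 0 0;-0.00155 -0.0004 0 0 0 0 0;-0.00155 -0.0004 0 0 0 0 0;0 0 0 0 0 0 0;0 0 0 0 0 0 0' | grep -E 'pos|contact'; python3 -c "from h import *;show()"
```

```text
tool_pos: [433.7, -207.2, 212.4]
contact_force: [2.3, 1.8, 6.7]
tool_pos: [427.6, -208.9, 212.3]
contact_force: [2.1, 0.9, 7.4]
17.7 [ 427.583 -208.854  212.325] [3.139 0.001 1.821] F [2.065 0.863 7.419] M [ 0.391 -0.56   0.009] w 20.183316232857106 30.0119798630476
```

```bash
python3 -m creep '-0.00097 -0.00025 0 0 0 0 0;-0.00097 -0.00025 0 0 0 0 0;-0.00097 -0.00025 0 0 0 0 0;0 0 0 0 0 0 0' | grep -E 'pos|contact'
python3 -m creep '-0.00097 -0.00025 0 0 0 0 0;-0.00097 -0.00025 0 0 0 0 0;0 0 0 0 0 0 0' | grep -E 'pos|contact'; python3 -m creep '-0.00097 -0.00025 0 0 0 0 0;0 0 0 0 0 0 0;0 0 0 0 0 0 0' | grep -E 'pos|contact';python3 -c "from h import *;show()"
```

```text
tool_pos: [424.7, -209.6, 212.3]
contact_force: [1.1, 1.5, 8.0]
tool_pos: [422.7, -210.1, 212.3]
contact_force: [2.1, 2.1, 7.4]
tool_pos: [421.8, -210.3, 212.3]
contact_force: [2.7, 1.0, 6.5]
18.5333 [ 421.816 -210.308  212.319] [3.139 0.001 1.821] F [2.691 1.022 6.546] M [ 0.458 -0.63   0.044] w 19.847017594595314 30.01503875479102
```

Travel is now 54.4 mm, with no stop felt yet. I'll go in single millimetres.

```bash
python3 -m creep '-0.00097 -0.00025 0 0 0 0 0;0 0 0 0 0 0 0;0 0 0 0 0 0 0' | grep -E 'pos|contact'
python3 -m creep '-0.00097 -0.00025 0 0 0 0 0;0 0 0 0 0 0 0;0 0 0 0 0 0 0' | grep -E 'pos|contact';python3 -c "
from h import *
show()
i=viewer.capture('side')[:,:,::-1];cv2.imwrite('pics/p2.png',cv2.resize(i[130:230,320:450],(780,600),interpolation=2))
for d in (50,55):
  print(pix('side',np.array([474.3,-196.6,85])-d*np.array([.969,.247,0])))"
```

```text
tool_pos: [420.9, -210.6, 212.3]
contact_force: [2.7, 2.3, 8.2]
tool_pos: [420.1, -210.8, 212.4]
contact_force: [2.5, 1.8, 8.2]
19.0333 [ 420.055 -210.796  212.361] [3.139 0.001 1.821] F [2.521 1.793 8.176] M [ 0.543 -0.776 -0.01 ] w 19.834047189971646 30.02578561194241
(np.float64(412.69568630438323), np.float64(179.34880090971842))
(np.float64(414.3786466727162), np.float64(179.66782542876135))
```

View pics/p2.png

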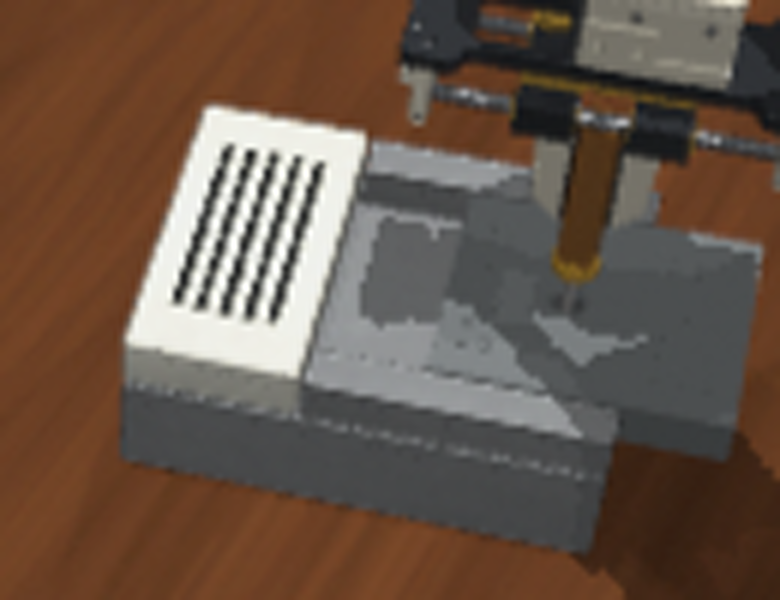

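The slide is far out: the recess is at side (414.5,179.5), against a predicted (414.4,179.7) at the stop. I'll press slightly further to confirm the stop.

```bash
python3 -m creep '-0.00097 -0.00025 0 0 0 0 0;0 0 0 0 0 0 0;0 0 0 0 0 0 0' | grep -E 'pos|contact';python3 -c "from h import *;show()";
python3 -m creep '-0.00097 -0.00025 0 0 0 0 0;0 0 0 0 0 0 0;0 0 0 0 0 0 0' | grep -E 'pos|contact';python3 -c "from h import *;show()"
```

```text
tool_pos: [419.2, -211.1, 212.4]
contact_force: [2.4, 1.0, 7.3]
19.3333 [ 419.174 -211.105  212.407] [3.139 0.001 1.821] F [2.418 1.042 7.344] M [ 0.537 -0.818  0.011] w 19.840679831023035 30.028382996097207
tool_pos: [418.3, -211.5, 212.5]
contact_force: [2.4, 1.9, 6.9]
19.5833 [ 418.31  -211.46   212.478] [3.138 0.001 1.821] F [2.434 1.935 6.875] M [ 0.412 -0.931  0.001] w 20.202001904638617 30.031431689858437
```

```bash
python3 -m creep '-0.00097 -0.00025 0 0 0 0 0;0 0 0 0 0 0 0;0 0 0 0 0 0 0' | grep -E 'pos|contact';
python3 -m creep '-0.00097 -0.00025 0 0 0 0 0;0 0 0 0 0 0 0;0 0 0 0 0 0 0' | grep -E 'pos|contact';python3 -c "
from h import *
show()
i=viewer.capture('side')[:,:,::-1];cv2.imwrite('pics/p3.png',i)
a=cv2.imread('pics/p3.png').astype(int)
print(a[172:186,404:424].sum(2)//3)
# edge of slide front along rows (right edge) vs earlier picture
b=cv2.resize(cv2.imread('pics/p2.png'),(130,100),interpolation=cv2.INTER_AREA).astype(int)
for r in(60,66,70): print(a[130+r,435:450].sum(1)//3, b[r,115:130].sum(1)//3)
"
```

```text
tool_pos: [417.4, -211.8, 212.5]
contact_force: [3.2, 1.9, 7.6]
tool_pos: [416.5, -212.1, 212.5]
contact_force: [3.6, 1.3, 7.1]
20.0833 [ 416.533 -212.064  212.518] [3.138 0.002 1.821] F [3.599 1.339 7.121] M [ 0.326 -1.032  0.064] w 19.839988950450607 30.03903158940375
[[ 78  78  78  79  86  85  85  86  85  74  54  50  50  49  48  49  56  90
   87  86]
 [ 78  78  78  78  78  78  78  77  78  69  66  63  56  51  50  55  76  89
   86  87]
 [ 78  78  79  78  77  78  78  78  77  67  81  88  82  65  63  63  90  72
   79  86]
 [ 78  82  86  79  79  79  80  77  77  71  67  70  81  87  89  84  70  73
   77  79]
 [ 79  86  87  87  87  87  86  78  78  77  73  75  75  73  74  74  73  78
   77  78]
 [ 79  87  87  87  87  87  85  78  78  78  80  73  82  72  74  78  78  78
   77  78]
 [ 81  87  86  87  86  85  77  77  77  79  82  75  84  75  78  78  77  78
   77  78]
 [ 87  87  87  86  87  85  77  73  69  68  67  79  82  69  77  78  78  78
   78  78]
 [ 86  87  86  87  87  86  77  71  60  58  57  81  81  67  74  78  78  78
   78  78]
 [ 87  86  87  87  86  86  86  77  68  62  65  82  72  69  78  78  78  78
   78  78]
 [ 87  86  87  87  85  88 121  87  87  85  84  79  69  78  78  78  77  78
   78  78]
 [ 86  85  85  85  86  91 119 125 125 125 120  88  87  78  78  78  77  77
   78  78]
 [ 78  77  78  79  85  78  85 120 125 124 125 125 120  88  86  79  78  78
   78  78]
 [ 86  78  77  78  77  78  77  87 125 125 125 124 125 125 120  88  87  88
   86  78]]
[77 78 78 78 78 78 78 77 77 69 67 66 64 62 62] [78 78 77 77 78 77 78 78 76 70 67 66 65 63 61]
[78 78 78 78 78 77 78 76 65 56 57 57 57 58 61] [78 78 78 78 77 78 78 76 65 57 57 56 58 59 60]
[60 64 68 72 78 83 83 71 54 58 58 60 62 63 63] [62 64 68 75 77 82 82 74 58 57 58 60 61 62 63]
```

The slide's front edge did not move between the last two pictures (crop edge at the same pixel columns), so the slide is against its stop. I'm lifting straight up.

```bash
python3 -m creep '0 0 0.002 0 0 0 0;0 0 0.002 0 0 0 0;0 0 0.002 0 0 0 0;0 0 0.002 0 0 0 0;0 0 0 0 0 0 0' | grep -E 'pos|contact';
python3 -m creep '0 0 0.005 0 0 0 0;0 0 0.01 0 0 0 0;0 0 0.02 0 0 0 0;0 0 0.02 0 0 0 0;0 0 0.01 0 0 0 0;0 0 0 0 0 0 0;0 0 0 0 0 0 0' | grep -E 'pos|contact';python3 -c "
from h import *
show()
i=viewer.capture('side')[:,:,::-1];cv2.imwrite('pics/q1.png',cv2.resize(i[110:210,340:470],(780,600),interpolation=2))
for z in (138,190): print((np.array(pix('side',[readout.get_obs()['tool_pos'][0],readout.get_obs()['tool_pos'][1],z]))+.5-[340,110])*6)"
```

```text
tool_pos: [415.8, -211.5, 219.7]
contact_force: [4.8, 3.5, 2.2]
tool_pos: [414.6, -211.8, 284.2]
contact_force: [0.2, 0.8, -0.9]
21.1333 [ 414.647 -211.783  284.157] [-3.14  -0.001  1.821] F [ 0.195  0.808 -0.924] M [ 0.003 -0.117  0.037] w 17.964264559077566 29.975875318050385
[477.983 346.707]
[493.825 266.734]
```

View pics/q1.png

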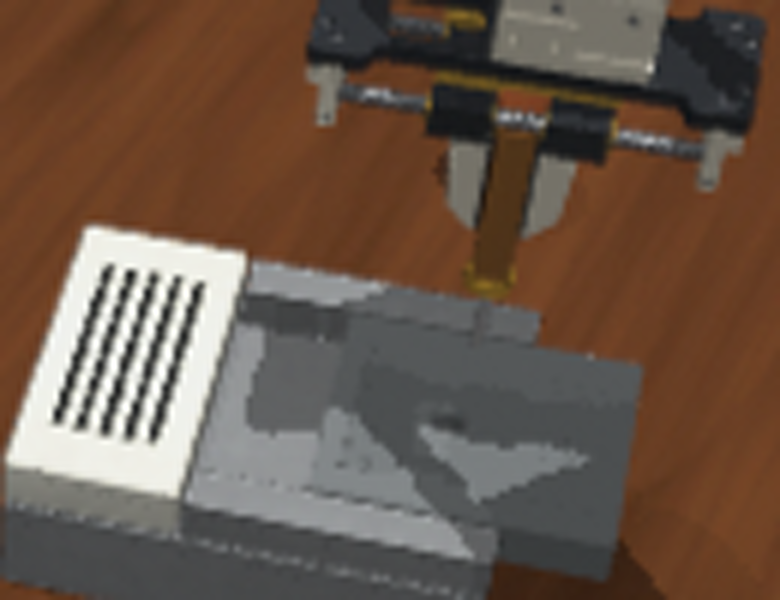

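The slide stays out after lifting (recess at side (414.0,178.8)). The tool still hangs upright under the gripper, and its axis matches the predicted line. I'm returning to the stand.

```bash
python3 -m creep '0.01 0.038 0 0 0 0 0;0.01 0.038 0 0 0 0 0;0.01 0.038 0 0 0 0 0;0.01 0.038 0 0 0 0 0;0.01 0.038 0 0 0 0 0;0.01 0.038 0 0 0 0 0;0.01 0.038 0 0 0 0 0;0.01 0.038 0 0 0 0 0' | grep -E 'pos|contact'
python3 -m creep '0.011 0.038 0 0 0 0 0;0.011 0.038 0 0 0 0 0;0 0 -0.02 0 0 0 0;0 0 -0.02 0 0 0 0;0 0 -0.02 0 0 0 0;0 0 0 0 0 0 0;0 0 0 0 0 0 0;0 0 0 0 0 0 0' | grep -E 'pos|contact'
python3 - <<'E'
from h import *
show()
i=viewer.capture("side")[:,:,::-1]; cv2.imwrite("pics/s_side.png",i)
t=viewer.capture("top")[:,:,::-1]
p=readout.get_obs()['tool_pos']
for z in(78,118,126): print(z,(np.array(pix("side",[p[0],p[1],z]))+.5-[280,215])*6)
cv2.imwrite("pics/s1.png",np.hstack([cv2.resize(i[215:295,280:370],(540,480),interpolation=2),cv2.resize(t[220:270,240:280],(240,300),interpolation=2).repeat(1,0)[:300] if 0 else cv2.copyMakeBorder(cv2.resize(t[220:270,240:280],(240,300),interpolation=2),0,180,0,0,0)]))
E
```

```text
tool_pos: [494.6, 93.9, 283.2]
contact_force: [1.0, -0.9, 0.3]
tool_pos: [517.4, 167.9, 225.1]
contact_force: [0.4, -0.4, -0.0]
22.5167 [517.44  167.892 225.07 ] [-3.142  0.     1.821] F [ 0.383 -0.4   -0.038] M [-0.016 -0.142 -0.031] w 18.039995504643073 29.976008534431458
78 [258.425 266.139]
118 [258.077 211.22 ]
126 [258.005 199.92 ]
```

View pics/s1.png

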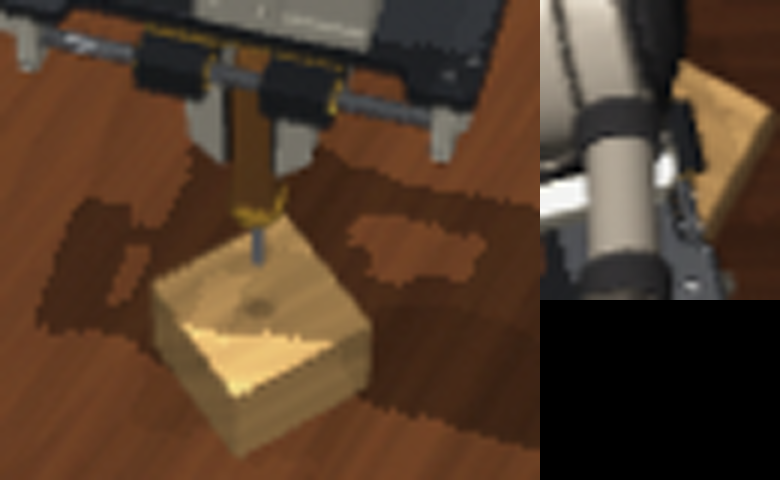

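Side view: the pin tip is at crop (258,265), as predicted, and the hole at (259,307) lies directly below it. I'm inserting it.

```bash
python3 -m creep '-0.0008 0.0005 -0.01 0 0 0 0;0 0 -0.01 0 0 0 0;0 0 -0.005 0 0 0 0;0 0 -0.003 0 0 0 0;0 0 -0.003 0 0 0 0;0 0 -0.003 0 0 0 0;0 0 0 0 0 0 0;0 0 0 0 0 0 0' | grep -E 'pos|contact'
python3 -m creep '0 0 -0.004 0 0 0 0;0 0 -0.004 0 0 0 0;0 0 -0.004 0 0 0 0;0 0 -0.004 0 0 0 0;0 0 -0.004 0 0 0 0;0 0 0 0 0 0 0;0 0 0 0 0 0 0;0 0 0 0 0 0 0' | grep -E 'pos|contact'; python3 -c "from h import *;show()"
```

```text
tool_pos: [516.5, 168.6, 190.7]
contact_force: [-0.1, -0.3, -1.3]
tool_pos: [516.6, 168.6, 170.8]
contact_force: [-0.3, -0.4, -1.2]
23.95 [516.553 168.609 170.79 ] [3.141 0.    1.821] F [-0.321 -0.402 -1.151] M [-0.018 -0.163  0.   ] w 17.642642857425738 29.975926280021667
```

```bash
python3 -m creep '0 0 -0.004 0 0 0 0;0 0 -0.004 0 0 0 0;0 0 -0.003 0 0 0 0;0 0 0 0 0 0 0;0 0 0 0 0 0 0;0 0 0 0 0 0 0' | grep -E 'pos|contact'
python3 -m creep '0 0 -0.001 0 0 0 0;0 0 -0.001 0 0 0 0;0 0 0 0 0 0 0;0 0 0 0 0 0 0;0 0 0 0 0 0 0' | grep -E 'pos|contact'
python3 -m creep '0 0 -0.001 0 0 0 0;0 0 0 0 0 0 0;0 0 0 0 0 0 0;0 0 0 0 0 0 0' | grep -E 'pos|contact'; python3 -c "from h import *;show()"
```

```text
tool_pos: [516.5, 168.6, 159.7]
contact_force: [0.4, -0.2, -0.0]
tool_pos: [516.5, 168.6, 157.8]
contact_force: [-0.2, 0.1, -0.4]
tool_pos: [516.4, 168.6, 156.7]
contact_force: [-0.5, -0.7, -0.6]
25.2 [516.444 168.604 156.734] [3.142 0.    1.821] F [-0.5   -0.733 -0.597] M [ 0.013 -0.128 -0.04 ] w 17.954696908951096 29.975964725017548
```

```bash
python3 -m creep '0 0 -0.001 0 0 0 0;0 0 0 0 0 0 0;0 0 0 0 0 0 0;0 0 0 0 0 0 0' | grep -E 'pos|contact'
python3 -m creep '0 0 -0.0005 0 0 0 0;0 0 0 0 0 0 0;0 0 0 0 0 0 0;0 0 0 0 0 0 0' | grep -E 'pos|contact'; python3 -c "from h import *;show()"
```

```text
tool_pos: [516.6, 168.6, 156.1]
contact_force: [-0.8, -0.2, 4.2]
tool_pos: [516.6, 168.6, 156.1]
contact_force: [-2.0, -0.8, 7.6]
25.8667 [516.584 168.625 156.062] [3.141 0.    1.821] F [-2.046 -0.825  7.556] M [-0.089  0.375 -0.023] w 17.941855426652747 29.995494782924652
```

The collar has seated at TCP z 156. I'll relax and open.

```bash
python3 -m creep '0 0 0.0006 0 0 0 0;0 0 0 0 0 0 0;0 0 0 0 0 0 24;0 0 0 0 0 0 30;0 0 0 0 0 0 40;0 0 0 0 0 0 60;0 0 0 0 0 0 80;0 0 0 0 0 0 80' | grep -E 'pos|contact|width'
python3 -m creep '0 0 0 0 0 0 80;0 0 0 0 0 0 80;0 0 0 0 0 0 80;0 0 0 0 0 0 80;0 0 0.01 0 0 0 80;0 0 0.02 0 0 0 80;0 0 0.03 0 0 0 80;0 0 0.04 0 0 0 80' | grep -E 'pos|contact|width'
python3 -m creep '0 0 0.04 0 0 0 80;-0.02 -0.03 0.02 0 0 0 80;-0.02 -0.03 0 0 0 0 80;-0.02 -0.03 0 0 0 0 80;-0.02 -0.03 0 0 0 0 80;-0.02 -0.03 0 0 0 0 80;0 0 0 0 0 0 80;0 0 0 0 0 0 80' | grep -E 'pos|contact|width'
python3 - <<'E'
from h import *
i=viewer.capture("side")[:,:,::-1]
t=viewer.capture("top")[:,:,::-1]
cv2.imwrite("pics/f1.png",np.hstack([cv2.resize(i[140:290,270:450],(480,400),interpolation=2),cv2.resize(t[215:275,235:280],(300,400),interpolation=2)]))
E
```

```text
tool_pos: [516.4, 168.6, 155.7]
contact_force: [0.8, -0.2, -0.0]
grip_width: 49.7
tool_pos: [515.3, 168.3, 255.5]
contact_force: [0.6, 0.4, -0.5]
grip_width: 73.4
tool_pos: [415.9, 17.5, 317.0]
contact_force: [-0.2, 0.3, 0.3]
grip_width: 73.9
```

View pics/f1.png

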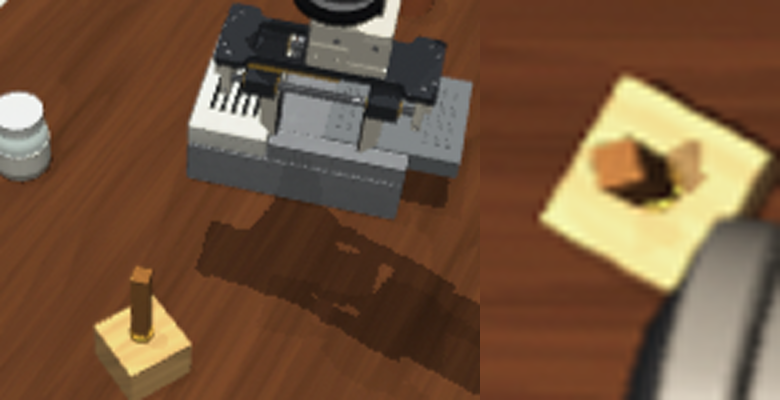

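The tool stands upright in its stand with the collar seated (left crop (142,305)), the slide is out, and the gripper is clear of everything. I'm handing in.

```bash
python3 -c "
from plant import order
print(order.close_job())"
```

```text
the job is handed in; nothing more can be done
None
```

The job is handed in: the slide is out at its stop with the button held down throughout and readings under about 9 N, the pin tool is back upright in its stand and released, and the jar, bowl and cup were not touched.

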